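# Pin the drilling jig to a ski core by feel

## Robot

A 7-joint arm with a two-finger parallel gripper is mounted at the origin on the work surface. World frame = base frame: x ahead of the robot, y to its left, z up, the work surface at z = 0. Lengths are in m, angles in degrees, forces in N, time in s.
With the tool pointing down it reaches from about 0.425 to 0.875 m from the base axis. Payload 4.7 kg.
Tool frame: the origin (TCP) lies between the finger pads; the fingertips stand 19 mm ahead of it and the grasp point (between the pads) is the TCP; x points along the fingers, z is the direction in which the jaws open and shut, and the axes are right-handed (so a half turn about x gives the same grasp; the last joint's range is limited). The gripper opens to 87 mm and grips with 3 to 60 N. Pads are 19 mm wide; open, the fingers measure 117 mm over their backs; the gripper's body (75 mm by 190 mm) begins 51 mm behind the grasp point.
Start: joints at [-64.968, 18.392, -4.016, 83.108, 1.295, 78.541, -3.26], TCP at [0.267, 0.593, 0.242] pointing down, gripper open.
Joint ranges: [-163.93, 163.93], [-17.29, 119.83], [-79.2, 71.16], [3.27, 140.29], [-89.18, 269.18], [5.43, 117.66], [-154.24, 154.24]. Speed limits (degrees/s): [147.25, 147.25, 180, 180, 180, 180, 180].

## Interface

Orientations are given as [roll, pitch, yaw] about the fixed x, y, z axes, in that order (R = Rz(yaw) Ry(pitch) Rx(roll)).
In Python, from cell import monitor, read_camera, camera_model, env, regions_of gives the robot as it stands. The module is installed in compiled form; this text tells all that it offers.
- The arm moves only by the tool step_arm, never from a script. Its argument "deltas" is a list of rows, each a list of 5 numbers: the gripper's target within -1 to 1 (fully open at 1, half-way at 0, shut at -1), then the shift along the tool's x, y, z in m, then the turn about the tool's x in degrees. A call has 1 to 12 rows; each row is the pose to reach, as a shift and turn from the pose commanded when the call began, along the tool's axes at that moment; what a row does not reach only later rows make up. A row lasts 1/8 s, in which the tool goes at most 62.5 mm and 10.7 degrees, less where a joint would pass 70% of its speed; a pose out of reach is approached as far as the arm can. A call with a gripper value outside its range is refused whole. The fingers move at their own pace and stop on an object; "newtons" is the grip in N (left out, the last holds). Time passes only in rows, so rows that repeat a pose let the fingers close. It gives the time, the measured TCP pose, the force and the opening at its end, in the units of the state.
- monitor.get_obs(): the state, without advancing time (a new reading comes with each control period).
- read_camera(name): name is "scene" or "top"; returns (picture, depth): 384x512x3 uint8, red, green, blue; 384x512 float32, m along the optical axis (not along the pixel's ray), 0 where there is no reading.
- camera_model(name): a dict with "fx", "fy", "cx", "cy" (pixels), "xyz" and "attitude" of the camera in the world. Camera axes: x right, y down, z forward; pixel columns grow to the right and rows downward; lengths in m; the calibration is good to about 2 mm. A picture is of the moment at which its call begins. camera_model takes no time and is no camera call.
- env.sign_off(): hands the job in, once; it reports no verdict.
Trained networks look in the newest picture that a camera, given by its name, has taken for a name from the list of things; names that differ only in an ending like _2 or _b are one class to them, and where a whole thing is asked for, a point or a joint stands for the part that bears it (a point fixed in the world has none). Each returns a list of dicts, best first, with "p" (0 to 1); they miss things now and then, are a little off and sometimes report something else, mostly with a low value. They report only what shows in the picture. A call takes as long as a camera call. They do not tell look-alikes from the thing itself.
- regions_of(camera, thing): "pixels" (384x512 bool, what is visible of it) and "pixel" ([column, row] in pixels, amid what is visible of it).
The state is a dict: "time_s": time; "qpos": joint angles; "joint_velocities": joint speeds; "effort": joint torques, N m; "tool_pos": TCP position; "tool_rot": TCP orientation; "force": force on the tool from outside, world axes, zero at the start; "wrist_torque": the same for the moment, N m; "grip_width": finger opening in m.
Only numpy, scipy, OpenCV 4.12 (cv2) and the standard library are available. Lean on these libraries where they do the work, as an engineer would, in place of code of your own. Each camera call takes 0.05 s, during which the arm holds its last target. There are 200 camera calls.

## Task

Slide the aluminium drilling saddle along its rails until its upright locating pin drops into the finished hole in the ski core hidden underneath, and leave the pin fully home with its knob sitting down on the guide bush. The finished hole is on one side of the middle and you cannot see which; on the other side there is an abandoned shallow hole that only swallows the pin's tip, so if the pin stops there lift it out and search the other way. Leave the saddle lying on its rails, let go of everything, and do not knock over the screw jar or the glue bottle.

Things in the scene. Friction and masses are not known exactly. Their poses are not given: they have to be found in the camera images.
- bed: Fixed jig bed: plywood board 150 x 480 x 12 mm with two aluminium rails and a wooden ski core 74 mm wide between them. Origin: centre of its underside, on the bench; y along the rails, z up. Steel end stops (60 mm high) let the saddle's centre move 83 mm either way from the bed's middle. Guide lips (46 mm high) outside the rails keep the saddle straight with under 1 mm of play.
- core_mid (a point): Middle of the ski core's flat top, 38 mm above the bench, under the saddle; axes as the bed's. Two hidden holes with 14 mm mouths lie in the core on the line through here along y: one 30 to 60 mm to +y, one 30 to 60 mm to -y. Either may be the finished one (deeper than the pin needs); the other is 6 mm deep. Elsewhere the core's top is flat.
- saddle_face (a point): Point on the saddle's top face, 48 mm above the bench, on the bush's axis. The saddle is a loose aluminium plate, 102 x 210 x 8 mm, 0.6 kg, long side (its y) along the rails; small steel collars 2.5 mm high stand 60 and 85 mm from the bush. It slides with a push of about 2 to 5 N and starts within 10 mm of the bed's middle.
- bush_top (a point): Centre of the top rim of the guide bush, a dark steel tube 32 mm in outer diameter and 26 mm high, bore 13.6 mm, standing in the middle of the saddle; the rim is 74 mm above the bench. Axes as the saddle's, y along the rails, z up. It can be pushed sideways to slide the saddle.
- pin_knob (a point): Centre of the knob (24 mm diameter, 22 mm high) of the loose steel pin, 0.1 kg; z is the pin's axis, up. It is 27 mm above the bush's rim while the tip rides on the core, 21 mm in the shallow hole, 11 mm when fully home. The pin stands loose in the bush, falls by its weight into a hole below it and then blocks the saddle. Held by the knob it drags the saddle along.
- pin_tip (a point): Centre of the pin's lower end, hidden inside bush and saddle: 63 mm below the knob's centre. The shank is 12 mm in diameter, 52 mm long, with a 2 mm chamfer at the tip. To come free of the shallow hole the pin must be lifted 6 mm or more; fingers closing on the knob must stay above the rim of the bush, which is wider than the knob.
- jar: Glass jar of screws, 60 mm in diameter and 75 mm high, standing in front of the bed; origin at the centre of its underside. A bystander.
- glue: White glue bottle, 54 mm in diameter and 150 mm high, standing behind the bed; origin at the centre of its underside. A bystander.
There are look-alikes about, which are no part of the job. What is shaped like the part that bears saddle_face but purple or red is not meant. What is shaped like the part that bears pin_knob but brown or yellow is not meant.

How it is judged:
By the outcome, as a careful person would: the job done as asked, in the order asked, and still so for the second after the job is handed in, with the robot touching nothing.
It also fails if it takes over 48 s, if anything falls off the work surface, if the arm or the gripper's body presses on something with over 40 N, if the wrist force passes 120 N, or if a joint passes its speed limit or range.

## Working session

There is one attempt and no reset: what is moved stays moved. The work goes in short steps, Python scripts to look and compute and a tool call to move; the robot and the scene stay as the last step left them, time stands still between calls to the robot, and variables do not carry over. Pictures are saved under pics/ and viewed, about 8 in all and at most 12, crops included, and the job is handed in when it is done.

Besides the shell and the picture viewer there is one more tool, called as name(argument=value, ...) on one line, values as JSON. step_arm: Moves the arm, as the interface text tells. Its arguments: {"type":"object","properties":{"deltas":{"type":"array"},"newtons":{"type":"number"}},"required":["deltas"]}

```bash
mkdir -p pics
cat > h.py <<'E'
import numpy as np, cv2
from scipy.spatial.transform import Rotation as R
from cell import monitor, read_camera, camera_model, env, regions_of
def world(cam,depth):
    m=camera_model(cam); v,u=np.mgrid[0:384,0:512]
    P=np.stack([(u-m['cx'])/m['fx']*depth,(v-m['cy'])/m['fy']*depth,depth],-1)
    a=np.array(m['attitude'],float)
    M=a if a.shape==(3,3) else R.from_euler('xyz',a,degrees=True).as_matrix()
    return P@M.T+np.array(m['xyz'])
E
python3 - <<'E'
from h import *
print(camera_model('top'),camera_model('scene'),monitor.get_obs())
ims=[]
for c in ['scene','top']:
    im,d=read_camera(c); W=world(c,d); np.savez(c+'.npz',im=im,W=W,d=d); ims.append(im)
    for t in ['pin_knob','saddle_face','bush_top','jar','glue','bed']:
        for r in regions_of(c,t):
            p=r['pixels']&(d>0); q=W[p]
            print(c,t,round(r['p'],2),np.round(r['pixel']),p.sum(),np.median(q,0).round(3) if len(q) else '',np.percentile(q,98,axis=0).round(3) if len(q) else '')
v=np.vstack(ims)[:,:,::-1]; v=np.hstack(ims)[:,:,::-1]
cv2.imwrite('pics/a.png',cv2.resize(v,(800,300),interpolation=cv2.INTER_AREA))
E
```

```text
{'fx': 494.25643619405565, 'fy': 494.25643619405565, 'cx': 253.17459778698912, 'cy': 183.86032620410066, 'xyz': array([0.34332272, 0.01920763, 1.20007901]), 'attitude': array([-169.72533719,   -0.28931027,  -89.79078374])} {'fx': 468.8388989359426, 'fy': 468.8388989359426, 'cx': 253.04031336737802, 'cy': 195.87521432420073, 'xyz': array([1.06358184, 0.64304921, 0.65234969]), 'attitude': array([-124.0155821 ,    0.77975591,  138.22805765])} {'time_s': 0.0, 'qpos': array([-64.96694677,  18.4405307 ,  -4.01606759,  83.1755176 ,
         1.29535507,  78.54059636,  -3.26003097]), 'joint_velocities': array([ 0.04785964,  0.09608799, -0.08450044,  0.0555543 , -0.13492977,
        0.00069418, -0.01909538]), 'effort': array([ 8.22711245e-04, -4.91286671e+01, -4.03750464e-01, -3.12522984e+01,
       -6.41619391e-02,  4.36263671e-02,  1.68750671e-04]), 'tool_pos': array([0.26653786, 0.59226594, 0.24043949]), 'tool_rot': array([-176.94635188,   89.88846355, -111.16909308]), 'force': array([ 0.04643398,  0.37450195, -0.25970908]), 'wrist_torque': array([-0.00925136,  0.00058832,  0.04182164]), 'g
[... 1113 characters left out ...]
08] [0.388 0.356 0.033]
top saddle_face 0.71 [257. 184.] 3777 [0.55  0.003 0.048] [0.605 0.105 0.071]
top saddle_face 0.7 [340. 300.] 3933 [ 0.28  -0.198  0.008] [ 0.38  -0.134  0.032]
top bush_top 0.95 [146. 294.] 3970 [0.29  0.27  0.008] [0.386 0.356 0.033]
top bush_top 0.8 [257. 189.] 3666 [0.549 0.005 0.048] [0.603 0.105 0.055]
top bush_top 0.76 [344. 300.] 3921 [ 0.28  -0.197  0.008] [ 0.381 -0.134  0.032]
top jar 0.61 [200. 231.] 535 [0.433 0.137 0.074] [0.461 0.162 0.079]
top jar 0.44 [258. 181.] 95 [0.551 0.004 0.111] [0.563 0.015 0.116]
top glue 0.92 [332. 135.] 673 [ 0.659 -0.167  0.098] [ 0.708 -0.147  0.152]
top bed 0.92 [260. 206.] 8442 [ 0.54  -0.     0.038] [0.632 0.237 0.061]
```

View pics/a.png

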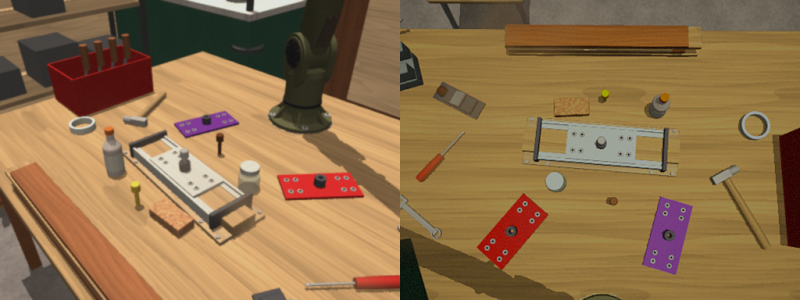

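In the picture, the possible pins are:
- Steel pin in the aluminium saddle: top (257,181), scene (235,195).
- Yellow pin: top (260,119).
- Brown pin: top (274,256).

The possible saddles are aluminium at top (257,184), red at (143,295) and purple at (340,300). I choose the aluminium saddle with the steel pin. Next I'll measure it precisely and check the choice in one close crop.

Run:
```python
from h import *
for c in ['top','scene']:
    z=np.load(c+'.npz'); W=z['W']; d=z['d']
    box=(abs(W[...,0]-.553)<.04)&(abs(W[...,1]-.006)<.04)&(d>0)
    for n,lo,hi in [('knobtop',.107,.118),('knob side',.085,.107),('rim',.068,.079)]:
        q=W[box&(W[...,2]>lo)&(W[...,2]<hi)]
        print(c,n,len(q),q.mean(0).round(4),q.min(0).round(4),q.max(0).round(4))
    B=(d>0)&(abs(W[...,0]-.553)<.12)&(abs(W[...,1])<.27)
    pl=B&(abs(W[...,2]-.048)<.004)
    n,l,s,_=cv2.connectedComponentsWithStats(pl.astype(np.uint8)); i=1+s[1:,4].argmax()
    q=W[l==i][:,:2].astype(np.float32); print('plate',cv2.minAreaRect(q), np.median(W[l==i][:,2]))
    for nm,lo,hi in [('lips/stops',.052,.066),('board',.008,.016)]:
        q=W[B&(W[...,2]>lo)&(W[...,2]<hi)&(abs(W[...,1])>.08)][:,:2].astype(np.float32); print(nm,cv2.minAreaRect(q))
z=np.load('top.npz')['im'][130:240,160:360,::-1]; cv2.imwrite('pics/b.png',cv2.resize(z,(800,440),interpolation=cv2.INTER_CUBIC))
o=R.from_euler('xyz',monitor.get_obs()['tool_rot'],degrees=True).as_matrix(); print(o.round(4))
```

```text
top knobtop 82 [0.552  0.0044 0.1114] [ 0.5407 -0.0054  0.1073] [0.564  0.0149 0.1168]
top knob side 17 [0.5447 0.0052 0.1006] [ 0.5397 -0.0059  0.0878] [0.5625 0.0148 0.1064]
top rim 62 [0.5454 0.0049 0.0731] [ 0.5363 -0.0109  0.0682] [0.5598 0.0193 0.0766]
plate ((0.5520726442337036, 0.0035759955644607544), (0.37651801109313965, 0.1201530396938324), 85.44001770019531) 0.04770830978941176
lips/stops ((0.5555174350738525, 0.0038438886404037476), (0.20221276581287384, 0.41514185070991516), 5.016615867614746)
board ((0.5494284629821777, 0.0034163445234298706), (0.21455776691436768, 0.4912275969982147), 3.0734493732452393)
scene knobtop 77 [0.5544 0.0083 0.1124] [ 0.5426 -0.0046  0.1075] [0.5647 0.0184 0.1162]
scene knob side 72 [0.5576 0.0121 0.0986] [0.545  0.0014 0.0862] [0.5649 0.0179 0.1066]
scene rim 111 [0.5566 0.0106 0.0742] [ 0.5387 -0.0089  0.0683] [0.5695 0.0219 0.079 ]
plate ((0.5546205639839172, -0.003303319215774536), (0.3777599632740021, 0.13246309757232666), 84.33732604980469) 0.049214509225530334
lips/stops ((0.553936243057251, 0.004419535398483276), (0.20387181639671326, 0.41851601004600525), 6.1077494621276855)
board ((0.6062719225883484, 0.02646605670452118), (0.22270934283733368, 0.4923442006111145), 20.503442764282227)
[[ 2.000e-04 -9.119e-01  4.103e-01]
 [ 1.000e-04  4.103e-01  9.119e-01]
 [-1.000e+00 -1.000e-04  2.000e-04]]
```

View pics/b.png

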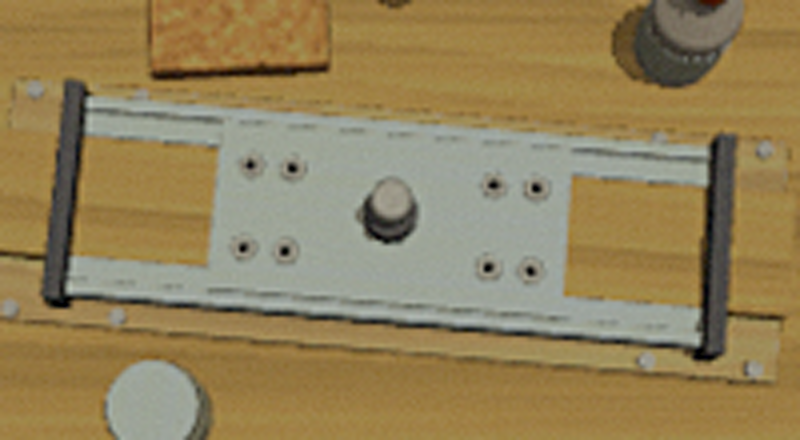

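The crop shows a bright steel pin in the dark bush of the aluminium saddle, at crop (390,205), with end stops at crop (64,195) and (722,245). So the choice stands, and the knob height of 0.101 fits a tip riding on the core. I'll get the rail direction and the bed's middle from the stops, then move.

Run:
```python
from h import *
for c in ['top','scene']:
    z=np.load(c+'.npz'); W=z['W']; d=z['d']; cs=[]
    for s in (1,-1):
        m=(d>0)&(abs(W[...,0]-.553)<.085)&(abs(s*W[...,1]-.19)<.03)&(abs(W[...,2]-.060)<.003)
        n,l,st,_=cv2.connectedComponentsWithStats(m.astype(np.uint8)); i=1+st[1:,4].argmax()
        r=cv2.minAreaRect(W[l==i][:,:2].astype(np.float32)); print(c,s,st[i,4],np.round(r[0],4),np.round(r[1],4),r[2]); cs.append(r[0])
    a=np.array(cs); e=a[0]-a[1]; print('mid',a.mean(0),'angle',np.degrees(np.arctan2(e[0],e[1])))
```

```text
top 1 226 [0.568  0.1968] [0.0125 0.1316] 85.41504669189453
top -1 230 [ 0.5364 -0.1892] [0.0126 0.1314] 85.31822967529297
mid [0.55217192 0.00376054] angle 4.682260704380494
scene 1 354 [0.5677 0.1989] [0.0135 0.1338] 85.74687957763672
scene -1 196 [ 0.5378 -0.1871] [0.0155 0.1319] 85.4104232788086
mid [0.55273286 0.00587934] angle 4.436767035601403
```

step_arm(deltas=[[1, 0, -0.04, -0.034, 0], [1, 0, -0.085, -0.07, -5], [1, 0, -0.13, -0.107, -10], [1, 0, -0.175, -0.145, -15], [1, 0, -0.22, -0.183, -19], [1, 0, -0.265, -0.22, -19], [1, 0, -0.31, -0.258, -19], [1, 0, -0.355, -0.295, -19], [1, 0, -0.4, -0.333, -19], [1, 0.02, -0.44, -0.367, -19], [1, 0.04, -0.475, -0.396, -19], [1, 0.05, -0.502, -0.418, -19]])

```text
time_s: 2.2
tool_pos: [0.5531, 0.0033, 0.1907]
tool_rot: [125.7, 90.0, -149.6]
force: [0.1, -0.7, 0.9]
grip_width: 0.0871
```

step_arm(deltas=[[1, 0.04, 0, 0.001, -0.6], [1, 0.08, 0, 0.002, -0.6], [1, 0.105, 0, 0.002, -0.6], [1, 0.116, 0, 0.002, -0.6], [-0.18, 0.116, 0, 0.002, -0.6], [-0.18, 0.116, 0, 0.002, -0.6], [-0.18, 0.116, 0, 0.002, -0.6], [-0.18, 0.116, 0, 0.002, -0.6]], newtons=20)

```text
time_s: 3.2
tool_pos: [0.5537, 0.0077, 0.0763]
tool_rot: [-70.8, 89.9, 14.6]
force: [0.1, -0.2, 0.4]
grip_width: 0.055
```

step_arm(deltas=[[-0.18, 0, 0, 0, 0], [-0.18, 0, 0, 0, 0], [-0.18, 0, 0, 0.003, 0], [-0.18, 0, 0, 0.006, 0], [-0.18, 0, 0, 0.009, 0], [-0.18, 0, 0, 0.012, 0], [-0.18, 0, 0, 0.015, 0], [-0.18, 0, 0, 0.018, 0], [-0.18, 0, 0, 0.021, 0], [-0.18, 0, 0, 0.024, 0], [-0.18, 0, 0, 0.025, 0]])

```text
time_s: 4.58
tool_pos: [0.5553, 0.0328, 0.0756]
tool_rot: [-44.5, 90.0, 40.9]
force: [-1.2, -4.9, 0.4]
grip_width: 0.0359
```

step_arm(deltas=[[-0.18, 0, 0, 0.0015, 0], [-0.18, 0, 0, 0.003, 0], [-0.18, 0, 0, 0.0045, 0], [-0.18, 0, 0, 0.006, 0]])

```text
time_s: 5.08
tool_pos: [0.5557, 0.0385, 0.0756]
tool_rot: [-101.9, 90.0, -16.5]
force: [-1.2, -5.0, 1.2]
grip_width: 0.0356
```

step_arm(deltas=[[-0.18, 0, 0, 0.0015, 0], [-0.18, 0, 0, 0.003, 0], [-0.18, 0, 0, 0.0045, 0], [-0.18, 0, 0, 0.006, 0]])

```text
time_s: 5.58
tool_pos: [0.5562, 0.0445, 0.0756]
tool_rot: [-95.8, 90.0, -10.4]
force: [0.6, -5.0, 1.9]
grip_width: 0.0361
```

step_arm(deltas=[[-0.18, 0, 0, 0.0015, 0], [-0.18, 0, 0, 0.003, 0], [-0.18, 0, 0, 0.0045, 0], [-0.18, 0, 0, 0.006, 0]])

```text
time_s: 6.08
tool_pos: [0.5567, 0.0505, 0.0756]
tool_rot: [-51.4, 90.0, 34.0]
force: [0.5, -5.3, 2.6]
grip_width: 0.0354
```

step_arm(deltas=[[-0.18, 0, 0, 0.0015, 0], [-0.18, 0, 0, 0.003, 0], [-0.18, 0, 0, 0.0045, 0], [-0.18, 0, 0, 0.006, 0]])

```text
time_s: 6.58
tool_pos: [0.5571, 0.0553, 0.0756]
tool_rot: [176.3, 89.9, -98.3]
force: [-1.9, -8.3, 3.2]
grip_width: 0.0357
```

step_arm(deltas=[[-0.18, 0, 0, 0.0015, 0], [-0.18, 0, 0, 0.0015, 0]])

```text
time_s: 6.82
tool_pos: [0.5571, 0.0554, 0.0756]
tool_rot: [174.0, 89.8, -100.7]
force: [-1.7, -9.6, 2.4]
grip_width: 0.036
```

Run:
```python
from h import *
print(monitor.get_obs()['force'])
im,d=read_camera('scene');W=world('scene',d)
b=(d>0)&(abs(W[...,0]-.557)<.016)&(abs(W[...,1]-.056)<.018)
for z in np.arange(.07,.13,.004): print(round(z,3),(b&(W[...,2]>=z)&(W[...,2]<z+.004)).sum(),end='; ')
cv2.imwrite('pics/c.png',cv2.resize(im[120:270,150:350,::-1],(800,600),interpolation=cv2.INTER_CUBIC))
```

```text
[-1.70891885 -9.59479492  2.35340838]
0.07 21; 0.074 41; 0.078 5; 0.082 4; 0.086 14; 0.09 13; 0.094 7; 0.098 1; 0.102 0; 0.106 0; 0.11 0; 0.114 0; 0.118 0; 0.122 0; 0.126 0;
```

View pics/c.png

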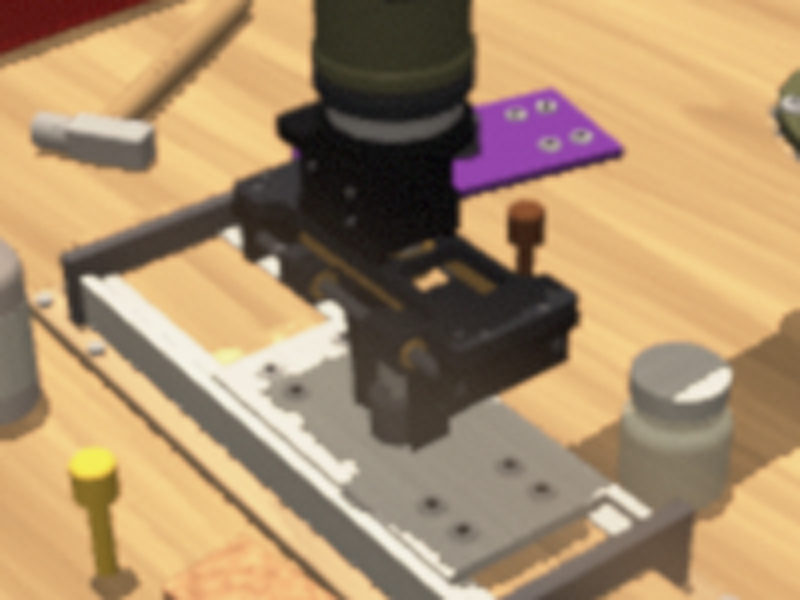

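The saddle has stopped at about 48 mm to +y. The knob, around crop (390,380), looks low, but the fingers partly hide it. I'll open, rise and measure.

step_arm(deltas=[[0.2, 0, 0, -0.002, 0], [0.5, 0, 0, -0.002, 0], [0.8, 0, 0, -0.002, 0], [0.8, 0, 0, -0.002, 0], [0.8, -0.05, 0, -0.002, 0], [0.8, -0.11, 0, -0.002, 0], [0.8, -0.17, 0, -0.002, 0], [0.8, -0.17, 0, -0.002, 0]])

```text
time_s: 7.88
tool_pos: [0.5602, 0.0565, 0.2514]
tool_rot: [-68.8, 89.4, 16.6]
force: [-0.6, 0.0, -1.3]
grip_width: 0.0776
```

```bash
cat > k.py <<'E'
from h import *
import sys
im,d=read_camera('scene');W=world('scene',d)
b=(d>0)&(abs(W[...,0]-.557)<.03)&(abs(W[...,1]-float(sys.argv[1]))<.03)
for z in np.arange(.066,.124,.003):
    q=W[b&(W[...,2]>=z)&(W[...,2]<z+.003)]; print(round(z,3),len(q),q.mean(0).round(4) if len(q) else '')
cv2.imwrite(sys.argv[2],cv2.resize(im[140:290,150:350,::-1],(800,600),interpolation=cv2.INTER_CUBIC))
E
python3 k.py .052 pics/d.png
```

```text
0.066 15 [0.5639 0.0629 0.0677]
0.069 20 [0.5644 0.0615 0.0705]
0.072 33 [0.5591 0.059  0.0737]
0.075 53 [0.5608 0.0571 0.0762]
0.078 2 [0.5623 0.0561 0.0795]
0.081 2 [0.5593 0.0621 0.0826]
0.084 8 [0.5625 0.0597 0.0857]
0.087 12 [0.5614 0.0614 0.0885]
0.09 15 [0.5597 0.0614 0.0912]
0.093 17 [0.5625 0.0609 0.0944]
0.096 10 [0.5607 0.0613 0.0977]
0.099 13 [0.5617 0.0619 0.1003]
0.102 18 [0.5605 0.0619 0.1035]
0.105 53 [0.5575 0.0566 0.1069]
0.108 12 [0.5567 0.0557 0.1087]
0.111 0 
0.114 0 
0.117 0 
0.12 0 
0.123 0
```

View pics/d.png

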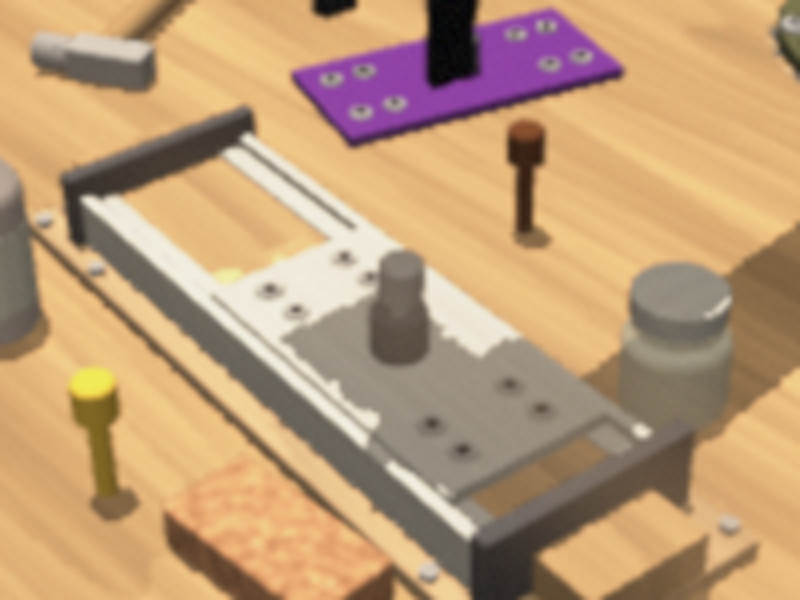

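The knob top is at about 0.107 (crop (400,260)), with a visible gap above the rim. That means the pin is in the shallow hole on the +y side. I'll grip the knob, lift it and drag to -y.

step_arm(deltas=[[0.8, 0, 0, -0.001, 0], [0.6, 0.05, 0, -0.001, 0], [0.3, 0.1, 0, -0.001, 0], [0.1, 0.135, 0, -0.001, 0], [0.1, 0.146, 0, -0.001, 0], [0.1, 0.146, 0, -0.001, 0]], newtons=20)

```text
time_s: 8.68
tool_pos: [0.5564, 0.0548, 0.0987]
tool_rot: [112.0, 89.9, -162.6]
force: [0.8, 0.1, 0.3]
grip_width: 0.0485
```

step_arm(deltas=[[-0.3, 0, 0, 0, 0], [-0.6, 0, 0, 0, 0], [-0.8, 0, 0, 0, 0], [-0.8, 0, 0, 0, 0], [-0.8, 0, 0, 0, 0], [-0.8, 0, 0, 0, 0]])

```text
time_s: 9.43
tool_pos: [0.5578, 0.0545, 0.1004]
tool_rot: [-93.8, 89.9, -8.4]
force: [-0.5, -1.7, 5.3]
grip_width: 0.0235
```

step_arm(deltas=[[-0.8, 0, 0, 0, 0], [-0.8, -0.002, 0, 0, 0], [-0.8, -0.004, 0, 0, 0], [-0.8, -0.006, 0, 0, 0], [-0.8, -0.008, 0, 0, 0], [-0.8, -0.008, 0, 0, 0]])

```text
time_s: 10.18
tool_pos: [0.5571, 0.0549, 0.1079]
tool_rot: [-61.4, 90.0, 24.0]
force: [1.6, -1.9, -1.0]
grip_width: 0.0232
```

step_arm(deltas=[[-0.8, 0, 0, -0.002, 0], [-0.8, 0, 0, -0.006, 0], [-0.8, 0, 0, -0.011, 0], [-0.8, 0, 0, -0.016, 0]])

```text
time_s: 10.68
tool_pos: [0.5561, 0.04, 0.1081]
tool_rot: [-25.0, 89.9, 60.4]
force: [0.7, 4.7, 1.7]
grip_width: 0.0235
```

step_arm(deltas=[[-0.8, 0, 0, -0.005, 0], [-0.8, 0, 0, -0.01, 0], [-0.8, 0, 0, -0.015, 0], [-0.8, 0, 0, -0.02, 0], [-0.8, 0, 0, -0.025, 0], [-0.8, 0, 0, -0.03, 0], [-0.8, 0, 0, -0.035, 0], [-0.8, 0, 0, -0.04, 0], [-0.8, 0, 0, -0.045, 0], [-0.8, 0, 0, -0.05, 0], [-0.8, 0, 0, -0.053, 0], [-0.8, 0, 0, -0.053, 0]])

```text
time_s: 12.18
tool_pos: [0.5515, -0.0143, 0.1076]
tool_rot: [-140.8, 90.0, -55.5]
force: [0.6, 3.5, 1.2]
grip_width: 0.0234
```

step_arm(deltas=[[0.3, 0, 0, 0, 0], [0.3, 0, 0, 0, 0], [0.3, 0, 0, 0, 0], [0.3, 0, 0, 0, 0], [0.3, 0.01, 0, 0, 0], [0.3, 0.022, 0, 0, 0], [0.3, 0.032, 0, 0, 0], [-0.18, 0.032, 0, 0, 0], [-0.18, 0.032, 0, 0, 0], [-0.18, 0.032, 0, 0, 0], [-0.18, 0.032, 0, 0, 0]])

```text
time_s: 13.55
tool_pos: [0.5518, -0.0138, 0.076]
tool_rot: [-70.9, 89.9, 14.5]
force: [0.0, 0.2, -0.1]
grip_width: 0.0365
```

step_arm(deltas=[[-0.18, 0, 0, -0.002, 0], [-0.18, 0, 0, -0.004, 0], [-0.18, 0, 0, -0.006, 0], [-0.18, 0, 0, -0.008, 0], [-0.18, 0, 0, -0.01, 0]])

```text
time_s: 14.18
tool_pos: [0.5509, -0.0232, 0.0757]
tool_rot: [-21.5, 89.9, 63.9]
force: [0.1, 4.7, 0.4]
grip_width: 0.0358
```

step_arm(deltas=[[-0.18, 0, 0, -0.0015, 0], [-0.18, 0, 0, -0.003, 0], [-0.18, 0, 0, -0.0045, 0], [-0.18, 0, 0, -0.006, 0]])

```text
time_s: 14.68
tool_pos: [0.5504, -0.0296, 0.0757]
tool_rot: [-43.2, 90.0, 42.1]
force: [0.3, 5.4, 2.5]
grip_width: 0.0353
```

step_arm(deltas=[[-0.18, 0, 0, -0.0015, 0], [-0.18, 0, 0, -0.003, 0], [-0.18, 0, 0, -0.0045, 0], [-0.18, 0, 0, -0.006, 0]])

```text
time_s: 15.18
tool_pos: [0.5499, -0.0352, 0.0757]
tool_rot: [-19.8, 89.9, 65.5]
force: [0.4, 7.7, 1.5]
grip_width: 0.0356
```

step_arm(deltas=[[-0.18, 0, 0, -0.0015, 0], [-0.18, 0, 0, -0.003, 0], [-0.18, 0, 0, -0.003, 0]])

```text
time_s: 15.55
tool_pos: [0.5499, -0.0355, 0.0757]
tool_rot: [-5.7, 89.8, 79.8]
force: [1.5, 10.7, 1.2]
grip_width: 0.0356
```

step_arm(deltas=[[0, 0, 0, 0.004, 0], [0.4, 0, 0, 0.004, 0], [0.6, 0, 0, 0.004, 0], [0.6, 0, 0, 0.004, 0], [0.6, 0, 0, 0.004, 0], [0.6, -0.05, 0, 0.004, 0], [0.6, -0.11, 0, 0.004, 0], [0.6, -0.17, 0, 0.004, 0], [0.6, -0.17, 0, 0.004, 0], [0.6, -0.17, 0, 0.004, 0]])

```text
time_s: 16.8
tool_pos: [0.5495, -0.0348, 0.2452]
tool_rot: [49.4, 90.0, 134.8]
force: [-0.5, -0.0, -0.1]
grip_width: 0.0699
```

```bash
sed -i 's/.557)/.551)/' k.py; python3 k.py -.033 pics/e.png
```

```text
0.066 12 [ 0.557  -0.0232  0.0679]
0.069 18 [ 0.5577 -0.0233  0.0707]
0.072 20 [ 0.5527 -0.0241  0.0741]
0.075 30 [ 0.5541 -0.0259  0.0764]
0.078 15 [ 0.5553 -0.026   0.0798]
0.081 14 [ 0.5536 -0.0247  0.0826]
0.084 11 [ 0.5558 -0.0267  0.0855]
0.087 12 [ 0.5544 -0.0263  0.0885]
0.09 10 [ 0.5533 -0.0234  0.0911]
0.093 17 [ 0.5551 -0.0265  0.0946]
0.096 46 [ 0.55   -0.0304  0.0976]
0.099 3 [ 0.5525 -0.0264  0.0999]
0.102 0 
0.105 0 
0.108 0 
0.111 0 
0.114 0 
0.117 0 
0.12 0 
0.123 0
```

View pics/e.png

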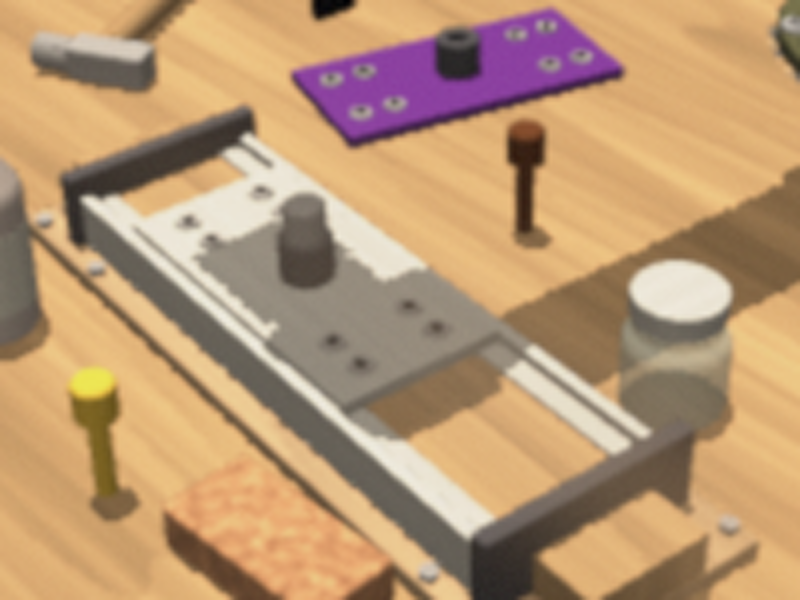

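The knob top is now at about 0.0976, and no shank shows at crop (303,215), so this is the finished hole. The reading is 1 mm high, so I'll confirm with a gentle press using closed fingers.

step_arm(deltas=[[-1, 0.04, 0, 0.001, 0], [-1, 0.08, 0, 0.001, 0], [-1, 0.1, 0, 0.001, 0], [-1, 0.11, 0, 0.001, 0], [-1, 0.12, 0, 0.001, 0], [-1, 0.12, 0, 0.001, 0], [-1, 0.12, 0, 0.001, 0]], newtons=10)

```text
time_s: 17.73
tool_pos: [0.5504, -0.0338, 0.1263]
tool_rot: [-80.2, 89.9, 5.1]
force: [-0.1, -0.1, 0.3]
grip_width: 0.0079
```

step_arm(deltas=[[-1, 0.002, 0, 0, 0], [-1, 0.004, 0, 0, 0], [-1, 0.006, 0, 0, 0], [-1, 0.008, 0, 0, 0], [-1, 0.009, 0, 0, 0], [-1, 0.009, 0, 0, 0]])

```text
time_s: 18.48
tool_pos: [0.5498, -0.0338, 0.1165]
tool_rot: [95.8, 90.0, -178.8]
force: [-0.8, 0.3, -0.4]
grip_width: 0.0001
```

No contact yet, with the fingertips at 0.0975. I'll go on by small steps.

step_arm(deltas=[[-1, 0.001, 0, 0, 0], [-1, 0.002, 0, 0, 0], [-1, 0.003, 0, 0, 0], [-1, 0.003, 0, 0, 0]])

```text
time_s: 18.98
tool_pos: [0.5503, -0.0337, 0.1154]
tool_rot: [-41.3, 89.9, 44.1]
force: [-3.7, -0.3, 11.4]
grip_width: 0.0004
```

Solid contact with 11 N at a fingertip height of 0.0964, where home is 0.096. I'll retreat well clear and take a last look.

step_arm(deltas=[[-1, -0.01, 0, 0, 0], [-1, -0.05, 0, 0, 0], [-1, -0.1, 0, 0, 0], [-1, -0.14, 0, 0, 0], [-1, -0.14, 0, 0.05, 0], [-1, -0.14, 0, 0.11, 0], [-1, -0.14, 0, 0.17, 0], [-1, -0.14, 0, 0.23, 0], [-1, -0.14, 0, 0.25, 0], [-1, -0.14, 0, 0.25, 0], [-1, -0.14, 0, 0.25, 0]])

```text
time_s: 20.35
tool_pos: [0.5706, 0.2127, 0.2537]
tool_rot: [-159.4, 89.9, -74.2]
force: [0.5, -0.7, 0.6]
grip_width: 0.0007
```

Run:
```python
from h import *
print(monitor.get_obs()['tool_pos'],monitor.get_obs()['force'])
ims=[]
for c in ['scene','top']:
    im,d=read_camera(c);W=world(c,d);ims.append(im)
    b=(d>0)&(abs(W[...,0]-.55)<.03)&(abs(W[...,1]+.033)<.03)&(W[...,2]<.13)
    q=W[b&(W[...,2]>.09)]; print(c,'knob top',len(q),np.median(q,0).round(4),q[:,2].max())
    q=W[(d>0)&(abs(W[...,0]-.55)<.04)&(abs(abs(W[...,1]+.033)-.05)<.02)&(abs(W[...,2]-.048)<.01)]; print('plate z',np.median(q[:,2]))
cv2.imwrite('pics/f.png',cv2.resize(np.hstack(ims)[:,:,::-1],(800,300),interpolation=cv2.INTER_AREA))
```

```text
[0.5705523  0.21267645 0.25372371] [ 0.49163856 -0.71914725  0.55458015]
scene knob top 77 [ 0.5525 -0.0276  0.0966] 0.09990789343110518
plate z 0.049908071689998945
top knob top 84 [ 0.5484 -0.0331  0.0957] 0.10058107116125492
plate z 0.048082164975820296
```

View pics/f.png

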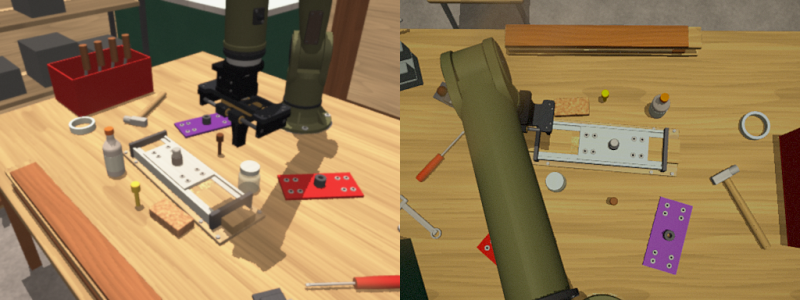

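The knob is down on the bush (top view (613,144)). The saddle lies flat, the jar (555,182) and glue bottle (658,105) are standing, and the arm is clear. Handing in.

```bash
python3 -c "
from cell import env
print(env.sign_off())"
```

```text
the job is handed in; nothing more can be done
None
```

The pin is fully home in the finished hole, on the −y side about 38 mm from the bed's middle, and the job is handed in at about 20.5 s.

- **What I did:** I pushed the saddle by its bush to +y first, and the pin stopped in the shallow hole about 48 mm from the middle. The knob top was at about 0.107 m there. I gripped the knob, lifted it about 8 mm, dragged the saddle back past the middle and let go. I then pushed the bush on to −y until the pin dropped and blocked the saddle.
- **Pin height:** The knob top should be at 0.096 m when home. The top camera read 0.0957 m and the scene camera 0.0966 m. A gentle press of 11 N met solid contact at 0.0964 m.
- **Rest of the scene:** The saddle lies flat on its rails, with its face at 0.048 m by the top camera. The jar and glue bottle are standing, and the arm is clear of everything.
- **Disagreements:** The scene camera's first reading after the drop was about 1.5 mm high, which is why I made the press check. Its last saddle reading was also about 2 mm high (0.0499 m). In the last pictures the two cameras differed by 4–5 mm on the knob's horizontal position, probably because the scene camera's points include the knob's visible side.

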